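Start the curing cabinet from its key box

ROBOT

A 6-joint arm with a two-finger parallel gripper is mounted at the origin on a cart in front of the work surface, level with it; the furniture and walls round the work are solid. World frame = base frame: x ahead of the robot, y to its left, z up, the work surface at z = 0. Lengths are in m, angles in rad, forces in N, time in s.
With the tool pointing down it reaches from about 0.35 to 0.775 m from the base axis. Payload 7.3 kg.
Tool frame: the origin (TCP) lies at the very end of the fingers, on their centre line; the grasp point (between the pads) lies grip_point_offset behind it (grip_point_offset is the distance from the TCP to the grasp point, in m); z points along the fingers, y is the direction in which the jaws open and shut (so a half turn about z gives the same grasp; the last joint's range is limited). The gripper opens to 92 mm and grips with 3 to 60 N. Pads are 19 mm wide; open, the fingers measure 130 mm over their backs; the gripper's body (75 mm by 190 mm) begins 47 mm behind the grasp point.
Start: joints at [-1.357, 0.342, 1.524, -0, 1.275, -0.146], TCP at [0.185, -0.491, 0.193] pointing down, gripper open.
Joint ranges: [-2.53, 2.53], [-0.77, 2.02], [0.04, 2.7], [-1, 4.14], [0.28, 2.66], [-3.11, 3.11]. Speed limits (rad/s): [2.57, 2.57, 3.14, 3.14, 3.14, 3.14].

INTERFACE

Orientations are given as [roll, pitch, yaw] about the fixed x, y, z axes, in that order (R = Rz(yaw) Ry(pitch) Rx(roll)).
In Python, from cell import * gives the robot as it stands.
- The arm moves only by the shell command python3 -m inch 'ROWS' [OPENING] [FORCE]. ROWS is JSON, a list that holds one entry, the list of rows, each a list of 4 numbers: the shift along the tool's x, y, z in mm, then the turn about the tool's z in rad. In form: [[[x, y, z, roll], ...]]. A call has 1 to 10 rows; each row shifts and turns the commanded pose from where the row before left it, along the tool's axes as they then stand; what a row does not reach is not made up. A row lasts 1/8 s, in which the tool goes at most 62.5 mm and 10.7 degrees, less where a joint would pass 70% of its speed; a pose out of reach is approached as far as the arm can. A call with a gripper value outside its range is refused whole. OPENING is the closure, from -1 (fully open) to 1 (shut), set as the call begins (- or left out, the last holds). The fingers move at their own pace and stop on an object; FORCE is the grip in N (left out, the last holds). Time passes only in rows, so rows that do not move let the fingers close. It gives the time, the measured TCP pose, the force and the opening at its end, in the units of the state.
- observe(): the state, without advancing time (a new reading comes with each control period).
- read_camera(name): name is "side" or "top"; returns a dict with "img" (420x560x3 uint8, blue, green, red), "fx", "fy", "cx", "cy" (pixels), "eye" and "rotation" of the camera in the world. Camera axes: x right, y down, z forward; pixel columns grow to the right and rows downward; lengths in m; the calibration is good to about 2 mm. A picture is of the moment at which its call begins. There is no depth.
- hand_in(): hands the job in, once; it reports no verdict.
Trained networks look in the newest picture that a camera, given by its name, has taken for a name from the list of things; names that differ only in an ending like _2 or _b are one class to them, and where a whole thing is asked for, a point or a joint stands for the part that bears it (a point fixed in the world has none). Each returns a list of dicts, best first, with "conf" (0 to 1); they miss things now and then, are a little off and sometimes report something else, mostly with a low value. They report only what shows in the picture. A call takes as long as a camera call.
- boxes_of(camera, label): "at" ([row, column] in pixels, amid what is visible of it).
- place_of(camera, label): "at" ([row, column] in pixels: a listed point, or the origin of a listed thing).
The state is a dict: "time": time; "qpos": joint angles; "qvel": joint speeds; "joint_efforts": joint torques, N m; "tool_pos": TCP position; "tool_rot": TCP orientation; "contact_force": force on the tool from outside, world axes, zero at the start; "torque": the same for the moment, N m; "opening": finger opening in m.
Only numpy, scipy, OpenCV 4.12 (cv2) and the standard library are available. Lean on these libraries where they do the work, as an engineer would, in place of code of your own. Each camera call takes 0.05 s, during which the arm holds its last target. There are 200 camera calls.

TASK

Start the lacquer curing cabinet from the grey control box on the table: press the large round key, then the square key, then the oblong key, each fully down and let up again before the next, never two together. Do not press the small round key, which cancels the cycle.

Things in the scene. Friction and masses are not known exactly. Their poses are not given: they have to be found in the camera images.
- console: grey control box fixed to the table, 116 mm deep (x), 290 mm wide (y); origin: centre of its underside. Key deck 37 mm above the table; a hood with a green display along its back, 53 mm high, begins 20 mm behind the origin. Four white spring keys stand in a row across it, 18 mm in front of the origin, in bays at y = -96, -32, 32, 96 mm; which key is in which bay varies
- large_round_top (a point): centre of the top face of the white large round key, a disc 34 mm in diameter; when up it is 50 mm above the table and 10 mm proud of the black bezel round it. Pressed straight down; z axis up
- large_round_key (a joint): travel of the large round key in m: 0 up, 0.006 fully down. A spring returns it: about 1.5 N starts it moving and 5 N takes it fully down
- square_top (a point): centre of the top face of the white square key, 30 x 30 mm; when up it is 50 mm above the table and 10 mm proud of the black bezel round it. Pressed straight down; z axis up
- square_key (a joint): travel of the square key in m: 0 up, 0.006 fully down. A spring returns it: about 1.5 N starts it moving and 5 N takes it fully down
- oblong_top (a point): centre of the top face of the white oblong key, 40 mm long (front to back of the box) and 14 mm wide; when up it is 50 mm above the table and 10 mm proud of the black bezel round it. Pressed straight down; z axis up
- oblong_key (a joint): travel of the oblong key in m: 0 up, 0.006 fully down. A spring returns it: about 1.5 N starts it moving and 5 N takes it fully down
- small_round_top (a point): centre of the top face of the white small round key, 16 mm in diameter, the one that is not to be pressed; when up it is 50 mm above the table and 10 mm proud of the black bezel round it. Pressed straight down; z axis up
- small_round_key (a joint): travel of the small round key in m: 0 up, 0.006 fully down. A spring returns it: about 1.5 N starts it moving and 5 N takes it fully down

How it is judged:
On the way, in this order (a step that is already met when the one before it is completed fails the run):
1. the large round key is pressed down (4 mm or more of its 6 mm), the other keys up (value of joint large_round_key above 0.004 m and value of joint each of square_key, oblong_key, small_round_key below 0.002 m), for 0.05 s.
2. the large round key is let up again and all keys are up (value of joint each of large_round_key, square_key, oblong_key, small_round_key below 0.0015 m), for 0.05 s.
3. the square key is pressed down (4 mm or more of its 6 mm), the other keys up (value of joint square_key above 0.004 m and value of joint each of large_round_key, oblong_key, small_round_key below 0.002 m), for 0.05 s.
4. the square key is let up again and all keys are up (all of step 2), for 0.05 s.
5. the oblong key is pressed down (4 mm or more of its 6 mm), the other keys up (value of joint oblong_key above 0.004 m and value of joint each of large_round_key, square_key, small_round_key below 0.002 m), for 0.05 s.
At the end, for the whole second after the job is handed in: The large round, square and oblong keys have been pressed in that order, and all four keys are up again (less than 1.5 mm down) (all of step 4); the robot touches nothing.
It fails at once if the small round key is pressed (3 mm or more) (value of joint small_round_key above 0.003 m).
It fails at once if two keys are down together (3 mm or more each) (value of joint each of large_round_key, square_key above 0.003 m or value of joint each of large_round_key, oblong_key above 0.003 m or value of joint each of large_round_key, small_round_key above 0.003 m or value of joint each of square_key, oblong_key above 0.003 m or value of joint each of square_key, small_round_key above 0.003 m or value of joint each of oblong_key, small_round_key above 0.003 m).
It also fails if it takes over 37 s, if anything falls off the work surface, if the arm or the gripper's body presses on something with over 40 N, if the wrist force passes 120 N, or if a joint passes its speed limit or range.

## Working session

There is one attempt and no reset: what is moved stays moved. The work goes in short steps, Python scripts to look and compute and a shell command to move; the robot and the scene stay as the last step left them, time stands still between calls to the robot, and variables do not carry over. Pictures are saved under pics/ and viewed, about 8 in all and at most 12, crops included, and the job is handed in when it is done.

```bash
mkdir -p pics; cat > h.py <<'E'
from cell import *
import numpy as np, cv2
def ray(c,at,z):
    R=np.array(c["rotation"]);e=np.array(c["eye"])
    d=R@np.array([(at[1]-c["cx"])/c["fx"],(at[0]-c["cy"])/c["fy"],1.])
    return e+d*(z-e[2])/d[2]
E
python3 - <<'E'
from h import *
s=observe();print(s["time"],s["tool_pos"],s["tool_rot"],s["opening"])
for n in("top","side"):
    c=read_camera(n);cv2.imwrite(f"pics/{n}1.png",c["img"]);print(n,np.round(c["eye"],3))
    for l,z in(("console",0),("large_round_top",.05),("square_top",.05),("oblong_top",.05),("small_round_top",.05)):
        for r in place_of(n,l)[:2]:print(l,np.round(r["at"],1),round(r["conf"],2),np.round(ray(c,r["at"],z),4))
E
```

```text
0.0 [ 0.18478362 -0.49092336  0.19194635] [-3.14010812e+00 -2.22310356e-04  3.59808652e-01] 0.09161147131865686
top [ 0.336 -0.046  0.904]Traceback (most recent call last):
  File "<stdin>", line 6, in <module>
  File "h.py", line 6, in ray
    return e+d*(z-e[2])/d[2]
                        ~^^^
IndexError: invalid index to scalar variable.
```

```bash
sed -i 's/R=np.array(c\["rotation"\])/R=Rot.from_euler("xyz",c["rotation"]).as_matrix() if np.size(c["rotation"])==3 else np.array(c["rotation"]).reshape(3,3)/; 2a from scipy.spatial.transform import Rotation as Rot' h.py
python3 - <<'E'
from h import *
for n in("top","side"):
    c=read_camera(n);cv2.imwrite(f"pics/{n}1.png",c["img"]);print(n,np.round(c["eye"],3),c["rotation"])
    for l,z in(("console",0),("large_round_top",.05),("square_top",.05),("oblong_top",.05),("small_round_top",.05)):
        for r in place_of(n,l)[:2]:print(l,np.round(r["at"],1),round(r["conf"],2),np.round(ray(c,r["at"],z),4))
E
```

```text
top [ 0.336 -0.046  0.904] [-2.98215487  0.00465081 -1.56911398]
console [210.3 321.6] 0.69 [ 0.4847 -0.1095  0.    ]
large_round_top [215.5 344.4] 0.86 [ 0.468  -0.1425  0.05  ]
square_top [210.6 303.6] 0.76 [ 0.4759 -0.077   0.05  ]
oblong_top [211.5 264.8] 0.58 [ 0.4744 -0.0146  0.05  ]
small_round_top [222.7 383.4] 0.42 [ 0.4564 -0.2048  0.05  ]
side [0.431 0.614 0.641] [-2.2754825   0.0166726  -3.10722048]
console [215.9 279.4] 0.62 [ 0.4945 -0.108   0.    ]
large_round_top [190.4 293.6] 0.61 [ 0.4599 -0.1467  0.05  ]
square_top [207.9 287.8] 0.7 [ 0.4715 -0.0801  0.05  ]
small_round_top [177.  291.6] 0.57 [ 0.4666 -0.2027  0.05  ]
```

View pics/top1.png

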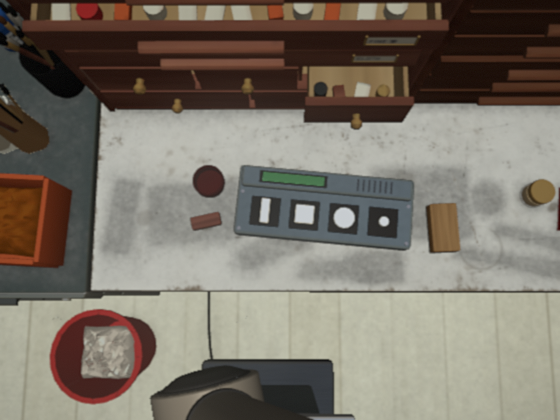

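View pics/side1.png

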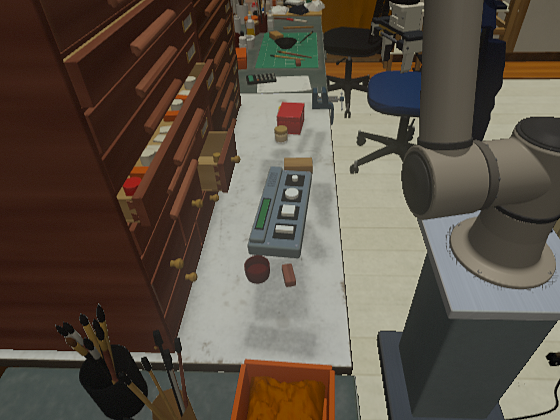

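Top view: left to right oblong (264,210), square (304,214), large round (344,217), small round (384,222) as (col,row). This agrees with the networks and the side view. I'll refine with white-blob centroids.

```bash
python3 - <<'E'
from h import *
c=read_camera("top");g=c["img"].min(2)
m=((g>170)*255).astype(np.uint8);m[:190]=0;m[240:]=0;m[:,:250]=0;m[:,400:]=0
n,_,st,ce=cv2.connectedComponentsWithStats(m)
P=[]
for i in range(1,n):
    if st[i,4]>30: p=ray(c,ce[i][::-1],.05);P.append(p);print(st[i],ce[i].round(1),p.round(4))
P=np.array(sorted(P,key=lambda p:-p[1]));print(np.linalg.norm(np.diff(P,axis=0),axis=1),np.arctan2(*(P[0]-P[-1])[:2]))
s=observe();R=Rot.from_euler("xyz",s["tool_rot"]).as_matrix()
print(s["tool_rot"]);[print(((p-s["tool_pos"])@R*1000).round(1)) for p in P]
E
```

```text
[260 199  10  23 168] [264.5 210. ] [ 0.4769 -0.014   0.05  ]
[295 205  19  18 298] [304.  213.6] [ 0.4711 -0.0777  0.05  ]
[334 208  20  20 304] [343.7 217.2] [ 0.4653 -0.1413  0.05  ]
[380 217   8   9  59] [383.5 220.9] [ 0.4593 -0.205   0.05  ]
[0.06391994 0.06392821 0.06400404] 0.09196433518953456
[3.14146660e+00 4.20144880e-06 3.59773255e-01]
[ 441.4 -344.   142.6]
[ 413.6 -286.5  142.6]
[ 385.7 -229.   142.6]
[ 357.7 -171.4  142.6]
```

```bash
python3 -m inch '[[[0,0,0,0.15],[0,0,0,0.15],[0,0,0,0.15],[0,0,0,0]]]' 1 20; python3 -m inch '[[[25,-37,0,0],[25,-37,0,0],[25,-37,0,0],[25,-37,0,0],[25,-37,0,0],[25,-37,0,0],[25,-37,0,0],[25,-37,0,0],[25,-37,0,0],[25,-37,0,0]]]'; cat >> h.py <<'E'
T={"obl":(.4769,-.014,.05),"sq":(.4711,-.0777,.05),"large":(.4653,-.1413,.05)}
def go():
    s=observe();R=Rot.from_euler("xyz",s["tool_rot"]).as_matrix()
    print(round(s["time"],2),np.round(s["tool_pos"],4),np.round(s["tool_rot"],3),np.round(s["contact_force"],1),s["opening"])
    for k,p in T.items():print(k,((np.array(p)-s["tool_pos"])@R*1000).round(1))
E
python3 -c "from h import *;go()"
```

```text
time: 1.25
tool_pos: [0.1849, -0.4914, 0.1926]
tool_rot: [3.142, -0.0, -0.089]
contact_force: [0.0, 0.5, -0.6]
opening: 0.0564
time: 2.5
tool_pos: [0.4681, -0.1442, 0.1928]
tool_rot: [3.141, -0.0, -0.086]
contact_force: [-0.1, -0.7, 0.4]
opening: 0.0003
2.5 [ 0.4681 -0.1442  0.1928] [ 3.141 -0.    -0.086] [-0.1 -0.7  0.4] 0.00034107104434967267
obl [  -2.5 -130.5  142.7]
sq [ -2.8 -66.6 142.8]
large [ -3.1  -2.7 142.8]
```

```bash
python3 -m inch '[[[-3,-3,40,0],[0,0,40,0],[0,0,40,0],[0,0,10,0],[0,0,0,0]]]'; python3 - <<'E'
from h import *
go();c=read_camera("side");cv2.imwrite("pics/s2.png",cv2.resize(c["img"][120:280,200:360],(640,640)))
E
```

```text
time: 3.12
tool_pos: [0.4647, -0.1423, 0.0629]
tool_rot: [3.142, 0.0, -0.089]
contact_force: [0.1, -0.2, 0.9]
opening: 0.0002
3.12 [ 0.4647 -0.1423  0.0629] [ 3.142  0.    -0.089] [ 0.1 -0.2  0.9] 0.0001910969089933131
obl [   0.8 -128.9   12.9]
sq [  0.7 -64.9  12.9]
large [ 0.5 -1.1 12.9]
```

View pics/s2.png

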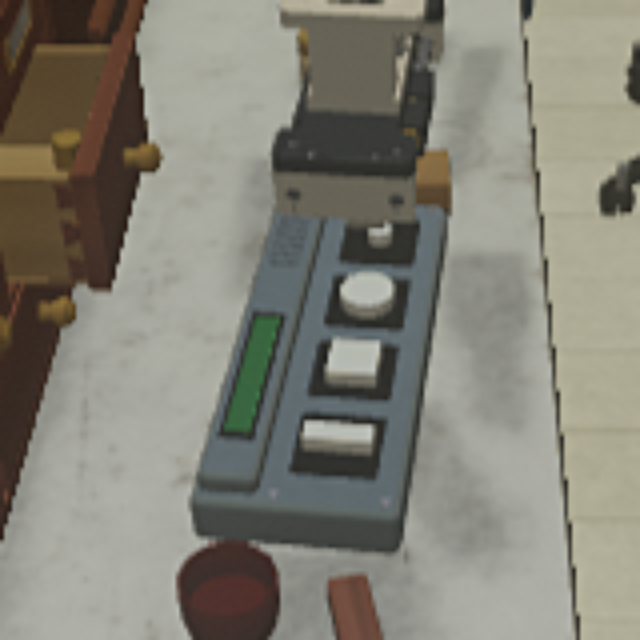

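```bash
python3 - <<'E'
from h import *
print(grip_point_offset if "grip_point_offset" in globals() else None)
s=observe();t=np.array(s["tool_pos"])
for n in("side","top"):
    c=read_camera(n);R=Rot.from_euler("xyz",c["rotation"]).as_matrix()
    for d in((0,0,0),(0,.02,0),(0,0,.06),(0,.095,.06)):
        q=(t+d-c["eye"])@R;print(n,d,c["fx"]*q[0]/q[2]+c["cx"],c["fy"]*q[1]/q[2]+c["cy"])
    cv2.imwrite(f"pics/{n}3.png",cv2.resize(c["img"][80:300,180:440],(780,660)[:1]+(600,)))
E
```

```text
0.0188
side (0, 0, 0) 291.2791710532382 186.96245497967755
side (0, 0.02, 0) 291.00325472313625 192.03893635727297
side (0, 0, 0.06) 290.8799922134152 166.46540111723309
side (0, 0.095, 0.06) 289.3853408832195 191.5686520184973
top (0, 0, 0) 345.4618837208968 215.89728173379166
top (0, 0.02, 0) 332.80144603825886 215.88520071538204
top (0, 0, 0.06) 350.03284879980424 209.68493508248915
top (0, 0.095, 0.06) 285.41841198627355 209.62690456405537
```

View pics/top3.png

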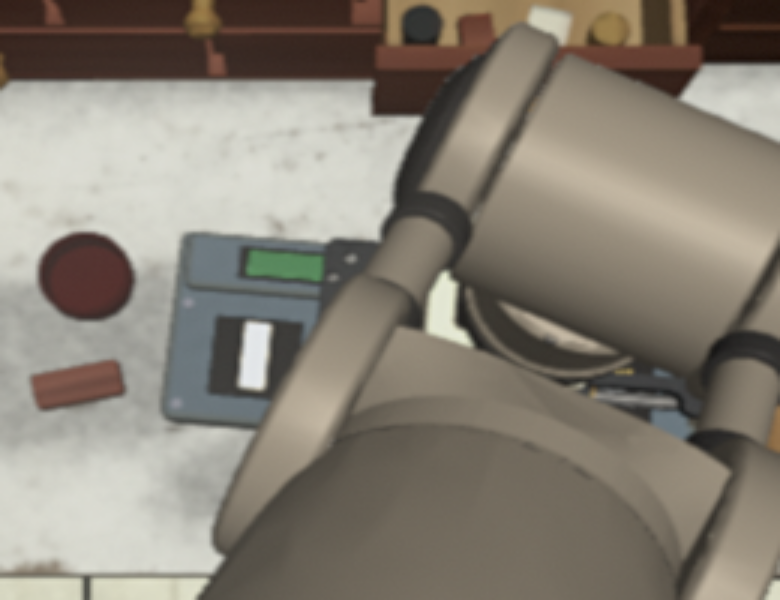

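View pics/side3.png

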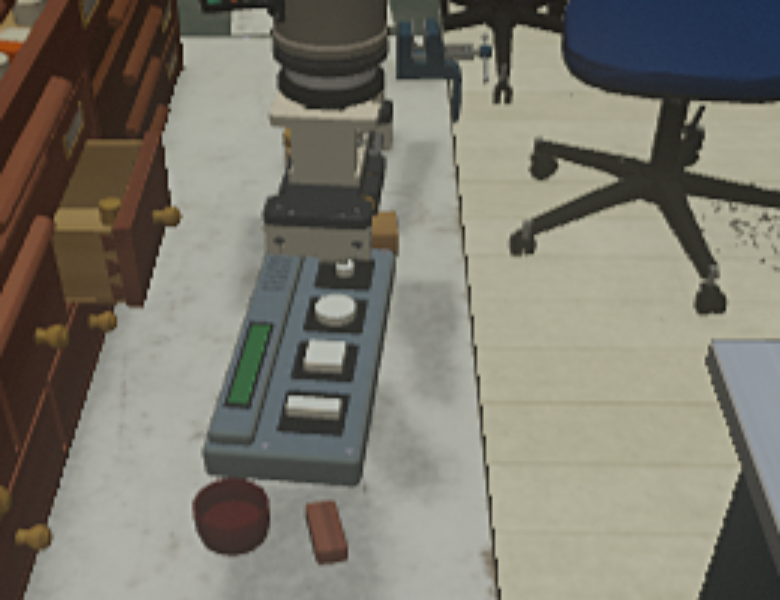

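The side view doesn't show the fingertips where the reported TCP projects (291,187). The body edge is at about row 175. I'll compare this zoomed before descending.

```bash
python3 - <<'E'
from h import *
a=cv2.imread("pics/side1.png");c=read_camera("side");b=c["img"]
R=Rot.from_euler("xyz",c["rotation"]).as_matrix();s=observe();t=np.array(s["tool_pos"])
pr=lambda p:((lambda q:(c["fx"]*q[0]/q[2]+c["cx"],c["fy"]*q[1]/q[2]+c["cy"]))((np.array(p)-c["eye"])@R))
print(c["fx"],s["time"],pr((.4593,-.205,.05)),pr(T["large"]))
k=8;f=lambda i:cv2.resize(i[145:215,266:316],None,fx=k,fy=k,interpolation=cv2.INTER_CUBIC)
A,B=f(a),f(b)
for p,col in((t,(0,0,255)),((.4593,-.205,.05),(255,0,0)),(T["large"],(0,200,0))):
    u,v=pr(p)
    for I in(A,B):cv2.circle(I,(int((u-266+.5)*k),int((v-145+.5)*k)),4,col,-1)
cv2.imwrite("pics/cmp.png",np.hstack([A,B])[:, :800])
E
```

```text
391.3071255243325 3.325 (np.float64(294.479747723131), np.float64(176.5009041719067)) (np.float64(291.33645364691824), np.float64(191.73557451275371))
```

View pics/cmp.png

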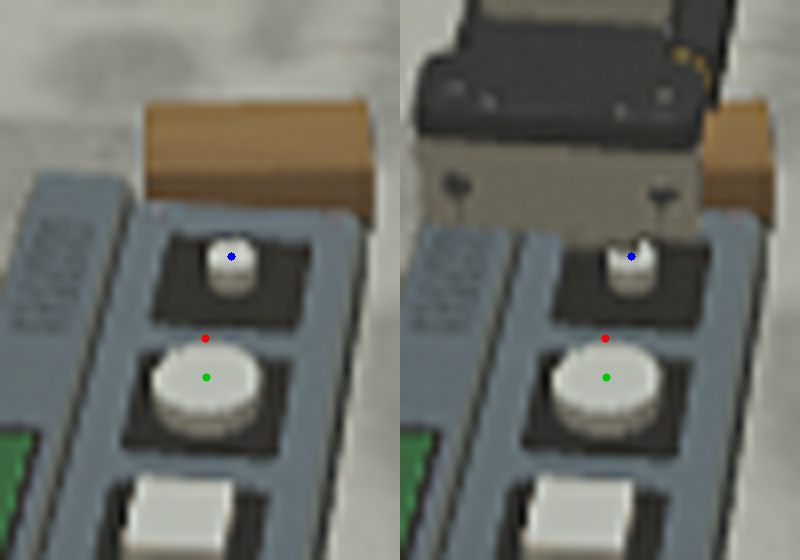

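```bash
python3 - <<'E'
from h import *
c=read_camera("side")
for z in(.12,.13,.14,.15,.16,.17,.18,.2):
    # plate bottom-left and bottom-right corners, slab/plate boundary
    L,Rr,M=[ray(c,at,z) for at in((145+225/8,266+26/8),(145+243/8,266+298/8),(145+140/8,266+160/8))]
    print(z,L.round(3),Rr.round(3),round(float(np.linalg.norm(L-Rr)),3),M.round(3))
c=read_camera("top")
for z in(.1,.13,.16,.2):print(z,ray(c,(80+300*.367,180+320/3),z).round(3),ray(c,(80+240*.367,180+325/3),z).round(3))
E
```

```text
0.12 [ 0.514 -0.121  0.12 ] [ 0.436 -0.113  0.12 ] 0.079 [ 0.478 -0.165  0.12 ]
0.13 [ 0.513 -0.106  0.13 ] [ 0.436 -0.099  0.13 ] 0.077 [ 0.477 -0.15   0.13 ]
0.14 [ 0.511 -0.092  0.14 ] [ 0.436 -0.085  0.14 ] 0.076 [ 0.476 -0.135  0.14 ]
0.15 [ 0.51  -0.078  0.15 ] [ 0.436 -0.071  0.15 ] 0.074 [ 0.475 -0.12   0.15 ]
0.16 [ 0.508 -0.064  0.16 ] [ 0.436 -0.057  0.16 ] 0.073 [ 0.474 -0.105  0.16 ]
0.17 [ 0.506 -0.05   0.17 ] [ 0.436 -0.043  0.17 ] 0.071 [ 0.473 -0.09   0.17 ]
0.18 [ 0.505 -0.036  0.18 ] [ 0.436 -0.029  0.18 ] 0.07 [ 0.472 -0.075  0.18 ]
0.2 [ 0.502 -0.008  0.2  ] [ 0.435 -0.001  0.2  ] 0.067 [ 0.471 -0.045  0.2  ]
0.1 [ 0.499 -0.05   0.1  ] [ 0.534 -0.052  0.1  ]
0.13 [ 0.493 -0.049  0.13 ] [ 0.526 -0.052  0.13 ]
0.16 [ 0.487 -0.049  0.16 ] [ 0.519 -0.052  0.16 ]
0.2 [ 0.479 -0.049  0.2  ] [ 0.509 -0.051  0.2  ]
```

Top view puts the near gripper end at y≈-0.049, as expected, so x and y are right. The side view then puts the whole gripper about 35–40 mm higher than the reported z, with the fingertips just poking out at about (292,176). I'll descend partway and compare z by image and force.

```bash
python3 -m inch '[[[0,-1,10,0],[0,0,2,0],[0,0,0,0]]]'; python3 - <<'E'
from h import *
go();c=read_camera("side");b=c["img"]
R=Rot.from_euler("xyz",c["rotation"]).as_matrix();t=np.array(observe()["tool_pos"])
B=cv2.resize(b[145:215,256:326],None,fx=8,fy=8,interpolation=cv2.INTER_CUBIC)
for dz in(0,.04):
    q=(t+[0,0,dz]-c["eye"])@R;u,v=c["fx"]*q[0]/q[2]+c["cx"],c["fy"]*q[1]/q[2]+c["cy"];print(dz,u,v)
    cv2.circle(B,(int((u-255.5)*8),int((v-144.5)*8)),4,(0,0,255),-1)
cv2.imwrite("pics/s4.png",B)
E
```

```text
time: 3.8
tool_pos: [0.4643, -0.1411, 0.0502]
tool_rot: [-3.141, 0.001, -0.09]
contact_force: [0.2, -0.2, -0.4]
opening: 0.0004
3.8 [ 0.4643 -0.1411  0.0502] [-3.141e+00  1.000e-03 -9.000e-02] [ 0.2 -0.2 -0.4] 0.0004228387071333405
obl [   1.1 -127.7    0.3]
sq [  1.1 -63.7   0.3]
large [1.  0.2 0.2]
0 291.66820618483433 191.64410595497293
0.04 291.4187059242852 178.40787245081836
```

View pics/s4.png

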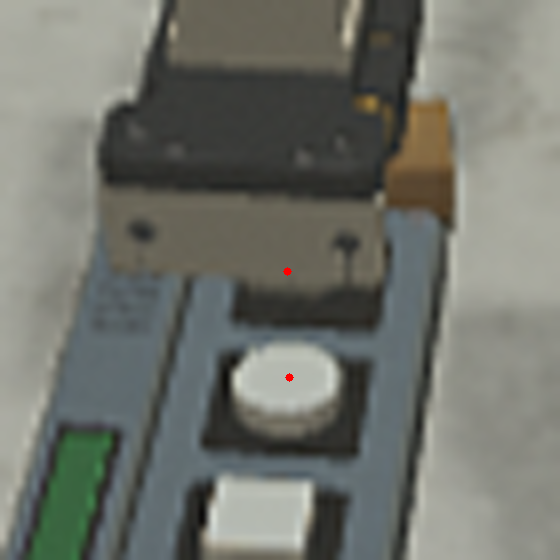

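Contact isn't there at the reported 0.050, and the large key is plainly clear and untouched. The reported z is indeed low by about 40 mm. I'll go down in stages, watching the force.

```bash
python3 -m inch '[[[1,0,10,0],[0,0,10,0],[0,0,5,0],[0,0,0,0]]]'; python3 -m inch '[[[0,0,3,0],[0,0,0,0]]]';python3 - <<'E'
from h import *
c=read_camera("side");b=c["img"]
cv2.imwrite("pics/s5.png",cv2.resize(b[145:215,256:326],None,fx=8,fy=8,interpolation=cv2.INTER_CUBIC))
E
```

```text
time: 4.35
tool_pos: [0.4652, -0.1411, 0.025]
tool_rot: [-3.141, 0.001, -0.09]
contact_force: [0.0, 0.5, -0.1]
opening: 0.0004
time: 4.6
tool_pos: [0.4655, -0.1413, 0.0226]
tool_rot: [3.142, -0.0, -0.09]
contact_force: [0.3, -0.3, -0.5]
opening: 0.0007
```

View pics/s5.png

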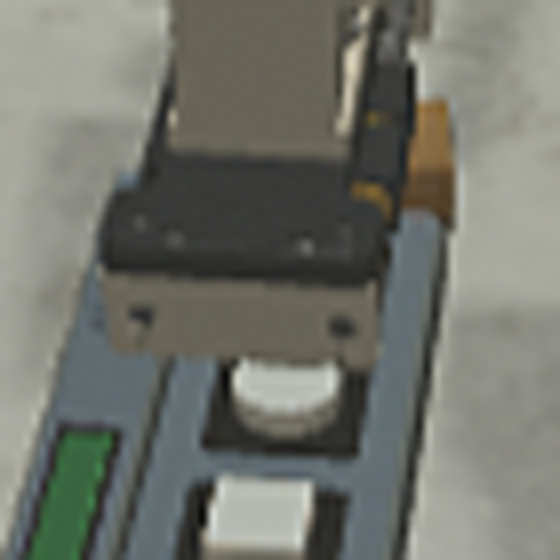

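The large key is still up, with its far edge now covered by the gripper. Next I'll feel for contact in small steps.

```bash
for i in 1 2 3; do python3 -m inch '[[[0,0,2,0],[0,0,0,0]]]' | grep -E "time|pos|force"; done
```

```text
time: 4.9
tool_pos: [0.4655, -0.1412, 0.0205]
contact_force: [0.4, -0.2, -0.5]
time: 5.15
tool_pos: [0.4655, -0.1412, 0.0185]
contact_force: [-0.8, 0.2, 0.4]
time: 5.4
tool_pos: [0.4654, -0.1413, 0.0164]
contact_force: [-0.4, 0.1, 0.5]
```

```bash
for i in 1 2 3; do r=$(python3 -m inch '[[[0,0,2,0],[0,0,0,0]]]' | grep -E "time|pos|force"); echo "$r"; done
```

```text
time: 5.65
tool_pos: [0.4656, -0.1413, 0.0146]
contact_force: [1.3, 0.2, 2.7]
time: 5.9
tool_pos: [0.4656, -0.1413, 0.0126]
contact_force: [0.1, 1.1, 3.6]
time: 6.15
tool_pos: [0.4656, -0.1413, 0.0106]
contact_force: [-1.4, 0.6, 3.7]
```

```bash
python3 -m inch '[[[0,0,1.5,0],[0,0,0,0]]]' | grep -E "time|pos|force"; python3 - <<'E'
from h import *
cv2.imwrite("pics/s6.png",cv2.resize(read_camera("side")["img"][145:215,256:326],None,fx=8,fy=8,interpolation=cv2.INTER_CUBIC));go()
E
```

```text
time: 6.4
tool_pos: [0.4657, -0.1413, 0.01]
contact_force: [-2.8, 1.3, 13.0]
6.45 [ 0.4657 -0.1413  0.01  ] [ 3.141e+00 -1.000e-03 -9.000e-02] [-3.6  2.1 13.5] 0.0006420957199012379
obl [  -0.3 -127.8  -40.1]
sq [ -0.3 -63.9 -40. ]
large [ -0.4   0.  -40. ]
```

View pics/s6.png

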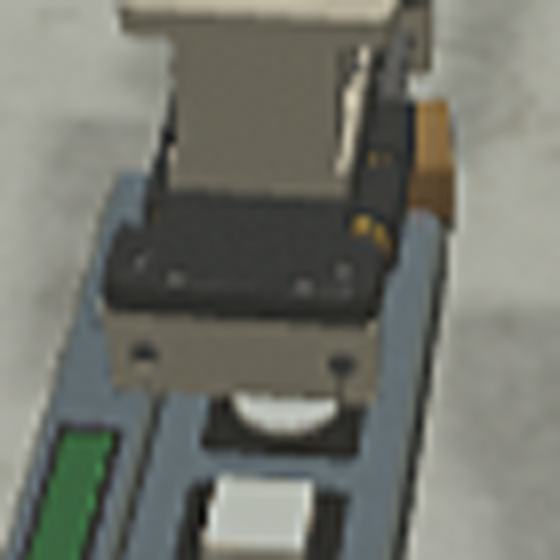

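The large key is down: its skirt has gone into the bezel at about crop (285,425), with 13 N at the stop. The bottom is at reported z ≈ 0.010. Now I'll lift, shift 64 mm to the square key and press.

```bash
python3 -m inch '[[[0,0,-10,0],[0,0,-12,0],[0,0,0,0],[0,0,0,0]]]' | grep -E "time|pos|force"; python3 -m inch '[[[0,-32,0,0],[0,-32,0,0],[0,0,0,0],[0,0,12,0],[0,0,0,0]]]' | grep -E "time|pos|force";python3 -c "from h import *;go()"
```

```text
time: 6.95
tool_pos: [0.4654, -0.1412, 0.0309]
contact_force: [-0.7, 1.1, 0.3]
time: 7.58
tool_pos: [0.4704, -0.078, 0.0179]
contact_force: [0.5, 0.4, -0.3]
7.58 [ 0.4704 -0.078   0.0179] [-3.141e+00  2.000e-03 -9.100e-02] [ 0.5  0.4 -0.3] 0.00010947548214233554
obl [  0.6 -64.4 -32.1]
sq [  0.6  -0.4 -32.1]
large [  0.6  63.5 -32.2]
```

```bash
python3 -m inch '[[[0,0,4,0],[0,0,4,0],[0,0,0,0]]]' | grep -E "time|pos|force"; python3 -m inch '[[[0,0,1,0],[0,0,0,0]]]' | grep -E "time|pos|force"
```

```text
time: 7.95
tool_pos: [0.4714, -0.0781, 0.0111]
contact_force: [-1.5, -3.3, 3.9]
time: 8.2
tool_pos: [0.4716, -0.0778, 0.0103]
contact_force: [-1.9, -3.0, 3.7]
```

```bash
python3 -m inch '[[[0,0,1.5,0],[0,0,0,0]]]' | grep -E "time|pos|force"; python3 - <<'E'
from h import *
cv2.imwrite("pics/s7.png",cv2.resize(read_camera("side")["img"][145:245,246:346],None,fx=6,fy=6,interpolation=cv2.INTER_CUBIC))
E
```

```text
time: 8.45
tool_pos: [0.4717, -0.0778, 0.0099]
contact_force: [-5.4, -2.6, 16.7]
```

View pics/s7.png

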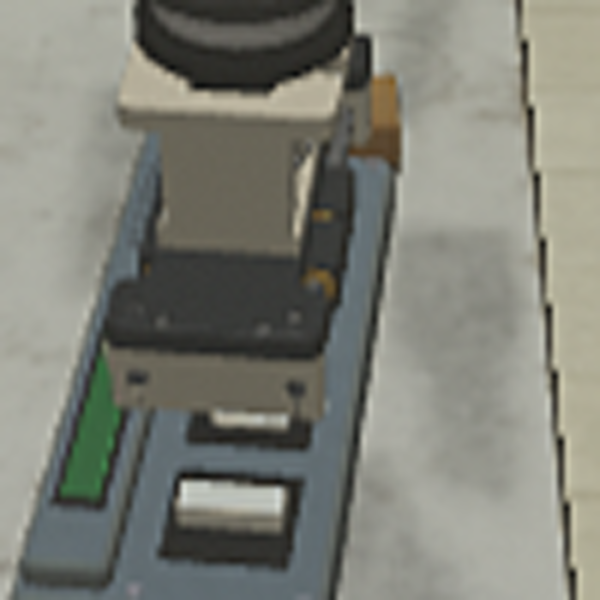

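The square key is bottomed (crop (250,420)), and the oblong key is up at (230,500). Next is the oblong key.

```bash
python3 -m inch '[[[0,0,-10,0],[0,0,-12,0],[0,0,0,0],[0,0,0,0]]]' | grep -E "time|pos|force"; python3 -m inch '[[[0,-32,0,0],[0,-32,0,0],[0,0,0,0],[0,0,12,0],[0,0,0,0]]]' | grep -E "time|pos|force";python3 -c "from h import *;go()"
```

```text
time: 9.0
tool_pos: [0.4711, -0.0773, 0.0304]
contact_force: [-1.1, 0.6, 1.3]
time: 9.62
tool_pos: [0.476, -0.0144, 0.0173]
contact_force: [0.2, -0.2, -0.5]
9.62 [ 0.476  -0.0144  0.0173] [-3.142e+00  3.000e-03 -9.100e-02] [ 0.2 -0.2 -0.5] 0.000451175083055866
obl [  0.7  -0.4 -32.7]
sq [  0.8  63.5 -32.7]
large [  0.8 127.4 -32.7]
```

```bash
python3 -m inch '[[[0,0,4,0],[0,0,4,0],[0,0,0,0]]]' | grep -E "time|pos|force"; python3 -m inch '[[[0,0,1.5,0],[0,0,0,0]]]' | grep -E "time|pos|force"
```

```text
time: 10.0
tool_pos: [0.4771, -0.0144, 0.0106]
contact_force: [-2.2, -3.3, 4.7]
time: 10.25
tool_pos: [0.4773, -0.0142, 0.01]
contact_force: [-4.5, -4.2, 11.6]
```

Bottomed at 11.6 N. Now I'll retreat upward and check.

```bash
python3 -m inch '[[[0,0,-10,0],[0,0,-30,0],[0,0,-40,0],[0,0,-40,0],[0,60,-20,0],[0,60,0,0],[0,60,0,0],[0,60,0,0],[0,0,0,0],[0,0,0,0]]]' | grep -E "time|pos|force"; python3 - <<'E'
from h import *
cv2.imwrite("pics/s8.png",cv2.resize(read_camera("side")["img"][145:265,236:336],(600,600)[:1]+(600,),interpolation=cv2.INTER_CUBIC));go()
E
```

```text
time: 11.5
tool_pos: [0.4554, -0.2513, 0.1487]
contact_force: [-0.1, 0.4, -0.4]
11.55 [ 0.4555 -0.2507  0.1487] [-3.141  0.    -0.089] [-0.2  0.9 -1. ] 0.00044783998821814746
obl [ 2.000e-01 -2.376e+02  9.900e+01]
sq [ 1.000e-01 -1.736e+02  9.890e+01]
large [  -0.  -109.8   98.9]
```

View pics/s8.png

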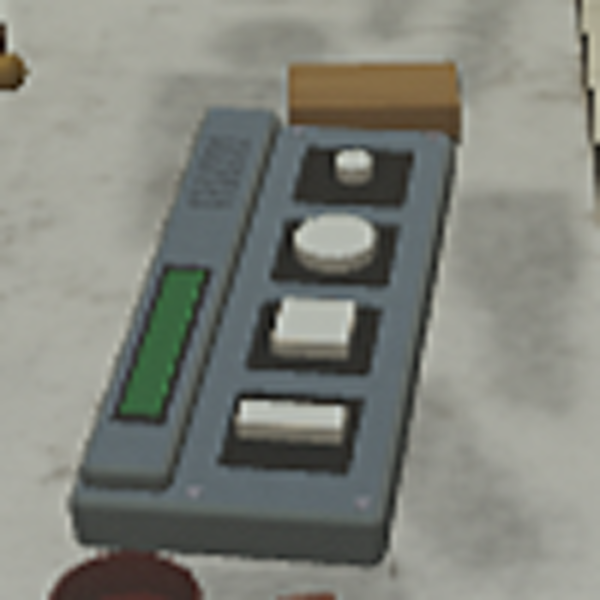

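All four keys are up, at crop (352,165), (335,240), (315,325) and (290,418), and the arm is clear.

```bash
python3 -c "from cell import *;print(hand_in())"
```

```text
the job is handed in; nothing more can be done
None
```

I pressed the large round key, then the square key, then the oblong key, each to its stop and let up before the next. I handed the job in at about 11.6 s of the 37 s. No verdict is reported.

**Pressing:** The wrist force at the stops was about 13 N, 17 N and 12 N. Pictures showed the large round and square keys down. I judged the oblong key by force and height only (11.6 N, stopped at the same height as the other two).

**Final check:** The last side picture shows all four keys up. The arm is well clear, with the measured force about zero. The small round key was never touched.

**One disagreement:** At the keys, the reported tool height was about 34 mm lower than the fingertips really were. The keys bottomed at a reported z of 0.010 m, where 0.044 m was expected. The camera views agreed with the fingertips being higher. I did not find the cause, so I found the first key by image and force in small steps and used that height for the other two.

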